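# Swap gauges at the rack: hang up the ring, present the plug

### The job

Put the steel ring gauge that lies on the bench back on the upright post of the gauge rack: lower it right down onto its seat and let go. Then draw the plug gauge with the longer handle out of its slanting bore in the rack and hold it up level (lying flat in the air, in any direction), still and well clear, at least 15 cm above the bench, for inspection; finish while holding it there. Leave the short plug gauge in its bore and do not knock the other things on the bench about.

Things in the scene. Friction and masses are not known exactly. Their poses are not given: they have to be found in the camera images.
- ring_center (a point): Centre (half-way up) of the ring gauge: a plain loose steel ring, 50 mm outer diameter, 20 mm hole, 16 mm high, about 0.16 kg, lying flat on the bench to the right of the vice. Its z axis is the hole's axis.
- post_seat (a point): Foot of the rack's fixed upright post, on its axis, level with the seat on which the ring rests (24 mm above the bench; seat 32 mm diameter, 12 mm above the base board). Post 14 mm diameter, rising 43 mm from here, last 7 mm tapered. Axes as the rack's: z up, x to its back (roughly away from the robot), y along it (roughly left). The bores lie 75 and 145 mm from the post along +y.
- gauge_rack: Fixed wooden gauge rack left of the vice: base board 100 (x) x 225 (y) x 12 mm, steel post near its right end, beside it a slanted block 136 mm along y, 80 mm high, with two bores leaning 30 degrees, tops to the front (-x, to the robot), 17 mm wide, 36 mm deep. Which plug stands in which bore varies. Origin under its middle; z up.
- long_plug_grip (a point): Handle centre of the loose plug gauge with the longer handle. Round handle 18 mm diameter, 80 mm long (this point 40 mm from either end), its lowest 5 mm a 25 mm collar resting on the block; below it the 14 mm gauge end, 31 mm long, in the bore. z axis: from gauge end to handle end, leaning 30 degrees at the start. About 0.15 kg, centre of mass 5 to 15 mm from here towards the collar.
- short_plug_grip (a point): Centre of the handle of the plug gauge with the shorter handle (50 mm long in all, otherwise alike), standing in the other bore. Leave it there.
- screw_tin: Bystander: round tin, 72 mm diameter, 50 mm high, behind the vice. Origin at its underside.
- pliers: Bystander: pliers with dipped handles, 170 mm long, lying flat behind the vice.
- bolt_m16: Bystander: hex bolt 60 mm high standing on its head, right of the vice.
There are look-alikes about, which are no part of the job. Of the things shaped like the part that bears ring_center, the bare steel one is meant.

How it is judged (in metres and radians):
On the way, in this order (a step that is already met when the one before it is completed fails the run):
1. the ring, still held, is lowered round the post to within 20 mm of its seat (horizontal distance between ring_center and post_seat below 0.006 m and z of ring_center in the frame of post_seat below 0.028 m and contact force between the fingers and ring_gauge above 0.5 N), for 0.02 s.
2. the ring lies flat on its seat round the post and is let go, the long plug still in its bore (horizontal distance between ring_center and post_seat below 0.006 m and z of ring_center in the frame of post_seat below 0.0105 m and angle between ring_center's own z axis and vertical below 0.1 rad and contact force between the fingers and ring_gauge below 0.1 N and distance of long_plug_grip from where it was at the start of the episode below 0.02 m), for 0.2 s.
3. the long plug is out of its bore, in the fingers (height (world z) of long_plug_grip above 0.145 m and contact force between the fingers and long_plug above 1 N and contact force between long_plug and gauge_rack below 0.1 N), for 0.2 s.
At the end, for the whole second after the job is handed in: Ring flat on its seat round the post (centre within 6 mm of the axis, within 2.5 mm of fully down). Long plug held still in the fingers, axis within 15 degrees of level, handle centre over 150 mm above the bench, clear of the rack. Short plug within 20 mm of where it stood (horizontal distance between ring_center and post_seat below 0.006 m and z of ring_center in the frame of post_seat below 0.0105 m and angle between ring_center's own z axis and vertical below 0.1 rad and height (world z) of long_plug_grip above 0.15 m and angle between long_plug_grip's own z axis and vertical between 1.31 and 1.83 rad and contact force between the fingers and long_plug above 1 N and contact force between long_plug and gauge_rack below 0.1 N and linear speed of long_plug below 0.03 m/s and distance of short_plug_grip from where it was at the start of the episode below 0.02 m); the arm keeps its last pose, push and grip.
It fails at once if the short plug gauge is pulled out or knocked (moved more than 20 mm) (distance of short_plug_grip from where it was at the start of the episode above 0.02 m).
It fails at once if a bystander is knocked about (moved more than 40 mm) (distance of any of screw_tin, pliers, bolt_m16 from where it was at the start of the episode above 0.04 m).
It also fails if it takes over 72 s, if anything falls off the work surface, if the arm or the gripper's body presses on something with over 40 N, if the wrist force passes 120 N, or if a joint passes its speed limit or range.

### The arm

A 7-joint arm with a two-finger parallel gripper is mounted at the origin on a cart in front of the work surface, level with it; the furniture and walls round the work are solid. World frame = base frame: x ahead of the robot, y to its left, z up, the work surface at z = 0. Lengths are in mm, angles in rad, forces in N, time in s.
With the tool pointing down it reaches from about 400 to 900 mm from the base axis. Payload 5.5 kg.
Tool frame: the origin (TCP) lies midway between the tips of the shut fingers; the grasp point (between the pads) lies 19 mm behind it; y points along the fingers, x is the direction in which the jaws open and shut, and the axes are right-handed (so a half turn about y gives the same grasp; the last joint's range is limited). The gripper opens to 92 mm and grips with 3 to 60 N. Pads are 19 mm wide; open, the fingers measure 130 mm over their backs; the gripper's body (75 mm by 190 mm) begins 47 mm behind the grasp point.
Start: joints at [1.394, 0.501, -0.427, 1.55, 0.221, 1.138, -0.21], TCP at [276.775, -588.129, 226.729] pointing down, gripper open.
Joint ranges: [-2.88, 2.88], [-0.31, 2.03], [-1.54, 1.56], [0.2, 2.42], [-1.41, 4.55], [0.19, 2.02], [-2.57, 2.57]. Speed limits (rad/s): [2.57, 2.57, 3.14, 3.14, 3.14, 3.14, 3.14].

### API

Orientations are given as a unit quaternion [w, x, y, z].
In Python, from workcell import ctrl gives the robot as it stands.
- The arm moves only by the shell command python3 -m handwheel 'ROWS' [OPENING] [FORCE]. ROWS is JSON, a list of rows, each a list of 2 entries, a list of its own where there are three numbers: the shift along the tool's x, y, z in m, then the turn about the tool's y in degrees. A call has 1 to 20 rows; each row shifts and turns the commanded pose from where the row before left it, along the tool's axes as they then stand; what a row does not reach is not made up. A row lasts 1/10 s, in which the tool goes at most 50 mm and 8.59 degrees, less where a joint would pass 70% of its speed; a pose out of reach is approached as far as the arm can. A call is refused whole if a number of a shift passes 0.05 or a number of a turn 8.59, either way. A call with a gripper value outside its range is refused whole. OPENING is the opening, from 0 (shut) to 1 (fully open), set as the call begins (- or left out, the last holds). The fingers move at their own pace and stop on an object; FORCE is the grip in N (left out, the last holds). Time passes only in rows, so rows that do not move let the fingers close. It gives the time, the measured TCP pose, the force and the opening at its end, in the units of the state.
- ctrl.observe(): the state, without advancing time (a new reading comes with each control period).
- ctrl.camera(name): name is "scene" or "top"; returns (picture, depth): 420x560x3 uint8, red, green, blue; 420x560 float32, mm along the optical axis (not along the pixel's ray), 0 where there is no reading.
- ctrl.camera_model(name): a dict with "mtx" (3x3 intrinsics, pixels), "position" and "orientation" of the camera in the world. Camera axes: x right, y down, z forward; pixel columns grow to the right and rows downward; lengths in mm; the calibration is good to about 2 mm. A picture is of the moment at which its call begins. camera_model takes no time and is no camera call.
- ctrl.finish_job(): hands the job in, once; it reports no verdict.
The state is a dict: "time_s": time; "joint_pos": joint angles; "joint_vel": joint speeds; "joint_torque": joint torques, N m; "position": TCP position; "ee_rot": TCP orientation; "contact_force": force on the tool from outside, world axes, zero at the start; "wrist_torque": the same for the moment, N m; "width": finger opening in mm.
Only numpy, scipy, OpenCV 4.12 (cv2) and the standard library are available. Lean on these libraries where they do the work, as an engineer would, in place of code of your own. Each camera call takes 0.05 s, during which the arm holds its last target.

## Working session

There is one attempt and no reset: what is moved stays moved. The work goes in short steps, Python scripts to look and compute and a shell command to move; the robot and the scene stay as the last step left them, time stands still between calls to the robot, and variables do not carry over. Pictures are saved under pics/ and viewed, and the job is handed in when it is done.

```bash
ls; mkdir -p pics; python3 - <<'E'
from workcell import ctrl
import cv2,numpy as np
print(ctrl.observe())
for n in ("scene","top"):
    m=ctrl.camera_model(n);print(n,m)
    p,d=ctrl.camera(n);cv2.imwrite(f"pics/{n}0.png",p[:,:,::-1]);np.save(f"{n}0.npy",d)
E
```

```text
pics
{'time_s': 0.0, 'joint_pos': array([ 1.39419679,  0.50184705, -0.42676776,  1.5514794 ,  0.22085113,
        1.13828925, -0.21031199]), 'joint_vel': array([-0.00068366, -0.00134426,  0.00126848, -0.00097579,  0.00036972,
        0.00088345, -0.00080576]), 'joint_torque': array([-6.33693367e-05, -5.66589439e+01, -5.81641763e+00, -2.79109848e+01,
       -6.86855195e-02,  3.07527976e-02,  1.71154425e-04]), 'position': array([ 276.37266904, -587.5311186 ,  225.66456132]), 'ee_rot': array([ 0.5974081 , -0.59666125,  0.37946156, -0.37829596]), 'contact_force': array([ 0.08122795, -0.50518687,  0.64848477]), 'wrist_torque': array([ 0.00327732,  0.00617524, -0.01419056]), 'width': 91.74868686396854}
scene {'mtx': array([[501.69348573,   0.        , 272.54916855],
       [  0.        , 501.69348573, 203.42125292],
       [  0.        ,   0.        ,   1.        ]]), 'position': array([-340.84872124,  643.12570791,  950.25636017]), 'orientation': array([ 0.20703398, -0.41504767,  0.79641034, -0.38807594])}
top {'mtx': array([[445.94162445,   0.        , 283.62331321],
       [  0.        , 445.94162445, 209.51414315],
       [  0.        ,   0.        ,   1.        ]]), 'position': array([ 359.20565921,   35.51254718, 1138.14728567]), 'orientation': array([ 0.06627039, -0.70338696,  0.70489242, -0.06310072])}
```

View pics/scene0.png

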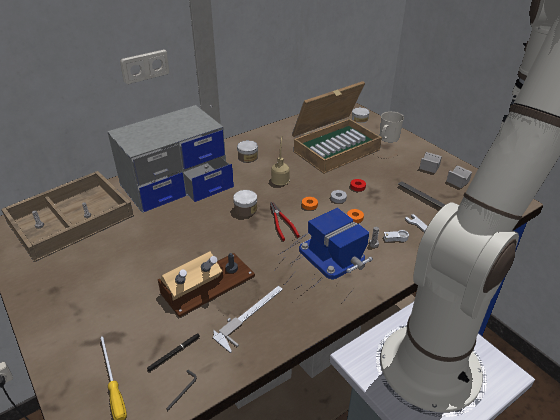

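View pics/top0.png

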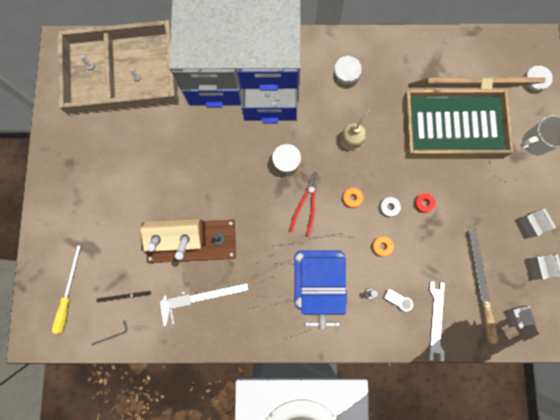

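The scene view shows the rack at about (205,280) and the bare ring at (339,196). In the top view the ring is at (390,206), between orange and red look-alikes, and the rack is at about (190,240). I'll zoom in.

```bash
cat > h.py <<'E'
from workcell import ctrl
import numpy as np,cv2
from scipy.spatial.transform import Rotation as R
def q(o): return R.from_quat([o[1],o[2],o[3],o[0]])
M={n:ctrl.camera_model(n) for n in ("scene","top")}
def ray(n,u,v):
    m=M[n];K=np.array(m["mtx"]);d=np.linalg.solve(K,[u,v,1.])
    return np.array(m["position"]),q(m["orientation"]).apply(d)
def plane(n,u,v,z):
    o,d=ray(n,u,v);return o+d*(z-o[2])/d[2]
def proj(n,P):
    m=M[n];c=q(m["orientation"]).inv().apply(np.atleast_2d(P)-m["position"]);p=c@np.array(m["mtx"]).T
    return p[:,:2]/p[:,2:]
def cross(a,b):
    o1,d1=ray("scene",*a);o2,d2=ray("top",*b);d1=d1/np.linalg.norm(d1);d2=d2/np.linalg.norm(d2)
    t=np.linalg.lstsq(np.c_[d1,-d2],o2-o1,rcond=None)[0];p,r=o1+t[0]*d1,o2+t[1]*d2
    return (p+r)/2,np.linalg.norm(p-r)
def crop(src,x0,y0,x1,y1,s,out):
    im=cv2.imread(src)[y0:y1,x0:x1];cv2.imwrite(out,cv2.resize(im,None,fx=s,fy=s,interpolation=cv2.INTER_CUBIC))
E
python3 - <<'E'
from h import *
crop("pics/top0.png",130,205,250,275,6.5,"pics/t_rack.png")
crop("pics/scene0.png",150,240,270,320,6.5,"pics/s_rack.png")
crop("pics/top0.png",330,180,440,260,6,"pics/t_ring.png")
E
```

```text
(no output)
```

View pics/t_rack.png

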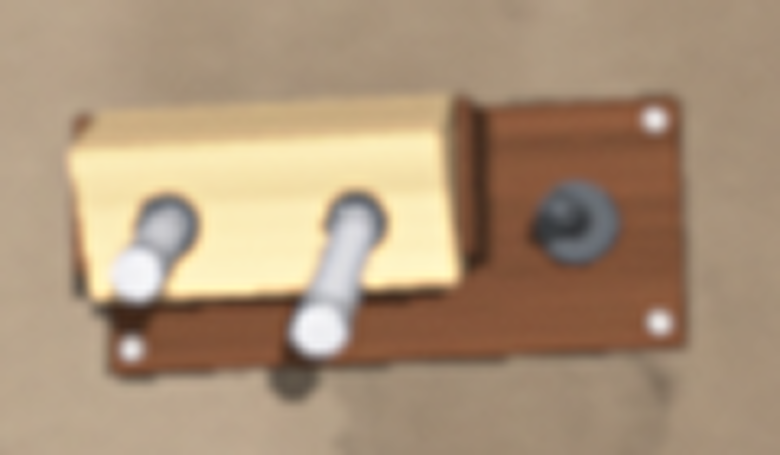

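View pics/s_rack.png

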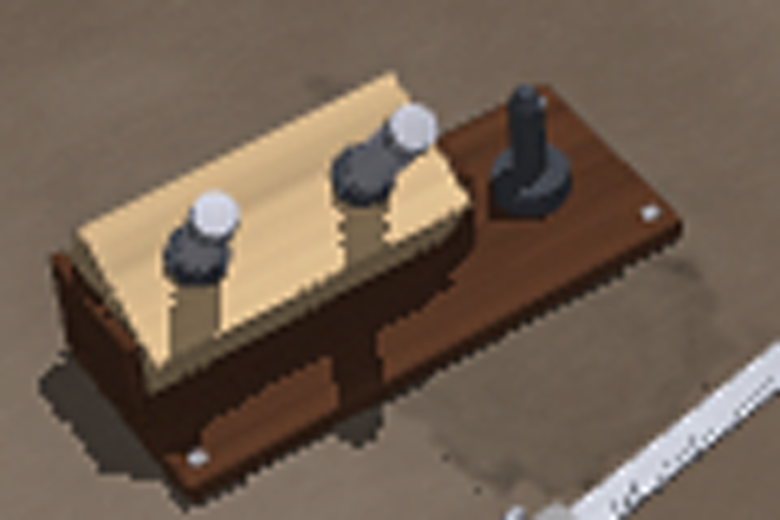

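View pics/t_ring.png

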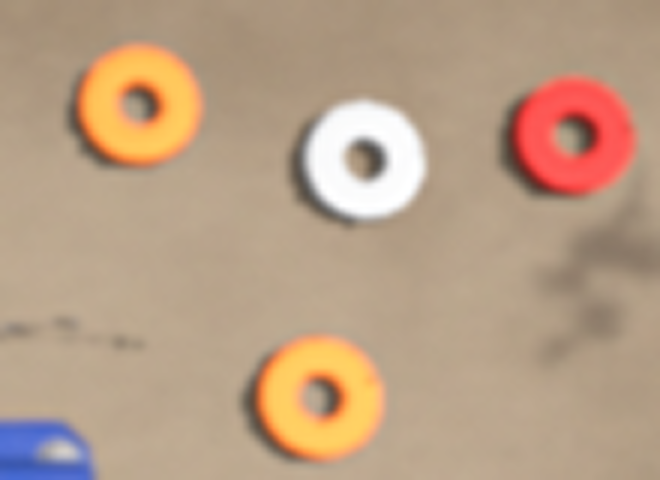

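```bash
python3 - <<'E'
from h import *
# ring: bright unsaturated blob, outer contour, both views
for n,(x0,y0,x1,y1),th in (("top",(365,185,412,230),200),("scene",(325,183,352,208),120)):
    im=cv2.imread(f"pics/{n}0.png");hsv=cv2.cvtColor(im,cv2.COLOR_BGR2HSV)
    m=((hsv[...,1]<45)&(hsv[...,2]>th)).astype(np.uint8);k=np.zeros_like(m);k[y0:y1,x0:x1]=m[y0:y1,x0:x1]
    cs,hi=cv2.findContours(k,cv2.RETR_CCOMP,cv2.CHAIN_APPROX_NONE)
    for c,h in zip(cs,hi[0]):
        if cv2.contourArea(c)<8: continue
        e=cv2.fitEllipse(c);print(n,h[3],cv2.contourArea(c),np.round(e[0],2),np.round(e[1],1),plane(n,*e[0],16).round(1))
t=lambda x,y:(130+x/6.5-.5+.077,205+y/6.5-.42)
s=lambda x,y:(150+x/6.5-.42,240+y/6.5-.42)
print("post seat top", plane("top",*t(578,222),24), "post tip",plane("top",*t(565,217),67))
print("post tip scene",plane("scene",*s(525,93),67), "seat",plane("scene",*s(531,180),24))
print("cross post tip",cross(s(525,93),t(565,217)))
print("long end",cross(s(413,130),t(319,330)),"long collar",cross(s(362,178),t(356,222)))
print("short end",cross(s(215,215),t(138,273)),"short collar",cross(s(195,252),t(168,228)))
for nm,p in dict(ur=(655,118),lr=(658,322),ll=(130,348)).items(): print(nm,plane("top",*t(*p),12))
print("base corners",[plane("top",*t(*p),12).round(1) for p in((680,98),(686,345),(112,372))])
E
```

```text
top -1 272.5 [390.73 206.05] [18.3 19.1] [ 575.5 -233.8   16. ]
top 0 47.5 [390.81 205.9 ] [7.5 8.4] [ 575.8 -234.    16. ]
scene -1 105.0 [338.62 194.18] [ 8.9 15.3] [ 572.5 -231.2   16. ]
scene 0 28.0 [338.5  194.21] [5.1 7.4] [ 572.6 -230.8   16. ]
post seat top [491.42133522 204.08186364  24.        ] post tip [488.19704805 202.45800828  67.        ]
post tip scene [488.28274683 207.1529385   67.        ] seat [484.22234867 209.76647904  24.        ]
cross post tip (array([489.72705028, 204.39994963,  63.91855134]), np.float64(3.6604257122681876))
long end (array([441.71702613, 278.47460651, 123.94885962]), np.float64(0.35192757582327705)) long collar (array([486.80118478, 280.76027342,  63.97789805]), np.float64(0.20191745762731705))
short end (array([463.98365156, 349.23159726, 103.40349357]), np.float64(0.0711609051157987)) short collar (array([484.93816554, 350.72722862,  66.99426929]), np.float64(1.6781084528789314))
ur [533.86836391 176.62444266  12.        ]
lr [453.77037813 173.85200926  12.        ]
ll [444.1311473  378.55044784  12.        ]
base corners [array([541.8, 166.9,  12. ]), array([444.8, 162.8,  12. ]), array([434.9, 385. ,  12. ])]
```

```bash
cat >> h.py <<'E'
def status(target=None,jaw=None):
    s=ctrl.observe();T=q(s["ee_rot"]);p=np.array(s["position"])
    X,Y,Z=T.as_matrix().T
    print("t",round(float(s["time_s"]),2),"pos",p.round(1),"x",X.round(3),"y",Y.round(3),"z",Z.round(3),"w",round(float(s["width"]),1),"F",np.array(s["contact_force"]).round(1),"q",np.array(s["joint_pos"]).round(2))
    if jaw is not None:
        # turn about tool y bringing tool x to the wanted world heading (deg), either way round
        e1=np.degrees(np.arctan2(X[1],X[0]));d=(jaw-e1+90)%180-90
        print("turn world-ccw",round(d,2),"-> about tool y",round(-d,2))
        T=R.from_euler('z',d,degrees=True)*T
    if target is not None: print("shift in tool axes (after turn) mm",T.inv().apply(np.array(target)-p).round(1))
E
python3 -c "
from h import *
status([574.5,-232.8,150],2.4)"
```

```text
t 0.1 pos [ 276.4 -587.6  225.8] x [ 0.426 -0.905 -0.002] y [-0.001  0.002 -1.   ] z [0.905 0.426 0.   ] w 91.9 F [ 0.5  0.2 -0.1] q [ 1.39  0.5  -0.43  1.55  0.22  1.14 -0.21]
turn world-ccw 67.2 -> about tool y -67.2
shift in tool axes (after turn) mm [312.8  75.3 342. ]
```

```bash
python3 -m handwheel '[[[0,0,0],-8.4],[[0,0,0],-8.4],[[0,0,0],-8.4],[[0,0,0],-8.4],[[0,0,0],-8.4],[[0,0,0],-8.4],[[0,0,0],-8.4],[[0,0,0],-8.4],[[0,0,0],0],[[0,0,0],0]]' 0.85 20; python3 -c "
from h import *
status([574.5,-232.8,120],2.4)"
```

```text
time_s: 1.1
position: [276.5, -588.0, 226.3]
ee_rot: [0.707, -0.707, -0.013, 0.013]
contact_force: [0.7, -0.2, -0.0]
width: 77.9
t 1.1 pos [ 276.5 -588.   226.3] x [ 0.999  0.038 -0.   ] y [-0.     0.001 -1.   ] z [-0.038  0.999  0.001] w 77.9 F [ 0.7 -0.2 -0. ] q [ 1.56  0.55 -0.67  1.54  0.36  1.17  0.85]
turn world-ccw 0.24 -> about tool y -0.24
shift in tool axes (after turn) mm [312.6 106.5 342.3]
```

```bash
python3 -m handwheel '[[[0.026,0.005,0.028],0],[[0.026,0.005,0.028],0],[[0.026,0.005,0.028],0],[[0.026,0.005,0.028],0],[[0.026,0.005,0.028],0],[[0.026,0.005,0.028],0],[[0.026,0.005,0.028],0],[[0.026,0.005,0.028],0],[[0.026,0.005,0.028],0],[[0.026,0.005,0.028],0],[[0.026,0.005,0.028],0],[[0.026,0.005,0.034],0],[[0,0,0],0],[[0,0,0],0],[[0,0,0],0]]' 0.85 20; python3 -c "
from h import *
status([574.5,-232.8,30],2.4)
for n in ('scene','top'):
    p,d=ctrl.camera(n);cv2.imwrite(f'pics/{n}1.png',p[:,:,::-1])
"
```

```text
time_s: 2.6
position: [573.5, -234.7, 166.6]
ee_rot: [-0.707, 0.707, 0.014, -0.014]
contact_force: [-0.4, -0.4, 0.0]
width: 78.4
t 2.6 pos [ 573.5 -234.7  166.6] x [ 0.999  0.039 -0.001] y [-0.001 -0.001 -1.   ] z [-0.039  0.999 -0.001] w 78.4 F [-0.4 -0.4  0. ] q [ 0.87  0.58 -0.72  1.68  0.43  1.05  0.04]
turn world-ccw 0.16 -> about tool y -0.16
shift in tool axes (after turn) mm [  1.2 136.5   2. ]
```

View pics/scene1.png

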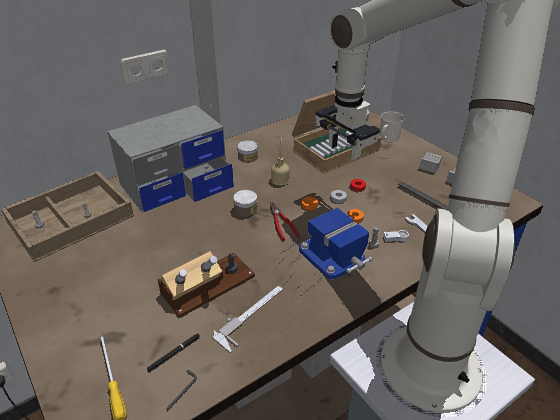

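View pics/top1.png

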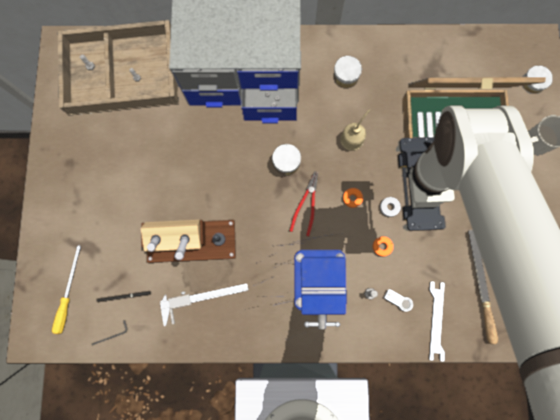

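The gripper sits near the ring in both views. I'll check that against its projection.

```bash
python3 - <<'E'
from h import *
for n in M: print(n, proj(n,[[573.5,-234.7,166.6],[573.5,-234.7,235],[574.5,-232.8,16]]).round(1))
crop("pics/scene1.png",300,80,420,240,4.5,"pics/s1c.png")
E
```

```text
scene [[343.1 152.4]
 [345.  131.8]
 [338.6 193.7]]
top [[406.8 194.1]
 [415.6 186.9]
 [390.3 206.4]]
```

View pics/s1c.png

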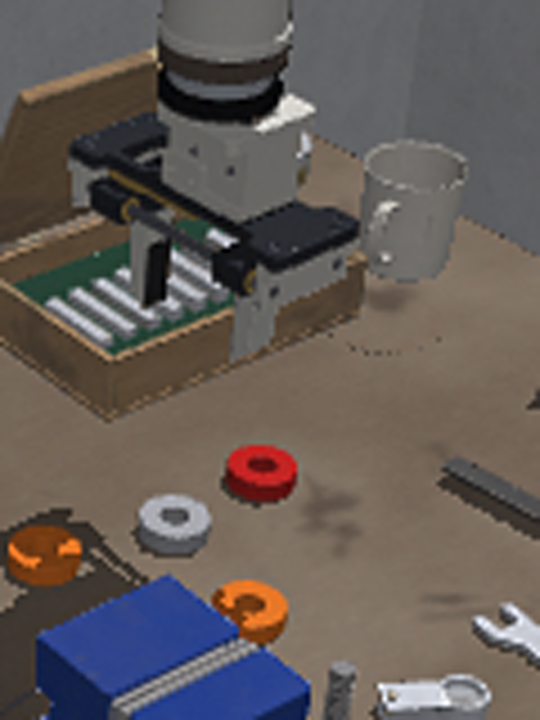

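```bash
python3 - <<'E'
from h import *
print(plane("top",408,156,50),plane("top",383,246,16),plane("top",347,251,90))
E
python3 -m handwheel '[[[0.0003,0.03,0.0005],0],[[0.0003,0.03,0.0005],0],[[0.0003,0.03,0.0005],0],[[0.0003,0.02,0.0005],0],[[0,0.01,0],0],[[0,0,0],0],[[0,0,0],0],[[0,0,0],0]]'; python3 -c "
from h import *
status([574.5,-232.8,4],2.4)
p,d=ctrl.camera('scene');cv2.imwrite('pics/scene2.png',p[:,:,::-1]);crop('pics/scene2.png',280,120,420,240,5,'pics/s2c.png')"
```

```text
[ 697.97648446 -275.25668286   50.        ] [ 473.04502203 -209.72545725   16.        ] [ 453.96001696 -108.60127021   90.        ]
time_s: 3.5
position: [576.3, -232.0, 48.3]
ee_rot: [-0.707, 0.707, 0.015, -0.014]
contact_force: [-0.8, 0.9, 0.5]
width: 78.1
t 3.5 pos [ 576.3 -232.    48.3] x [0.999 0.041 0.002] y [ 0.002 -0.001 -1.   ] z [-0.041  0.999 -0.001] w 78.1 F [-0.8  0.9  0.5] q [ 0.8   0.73 -0.64  1.74  0.55  0.86 -0.04]
turn world-ccw 0.04 -> about tool y -0.04
shift in tool axes (after turn) mm [-2.  44.3 -0.7]
```

View pics/s2c.png

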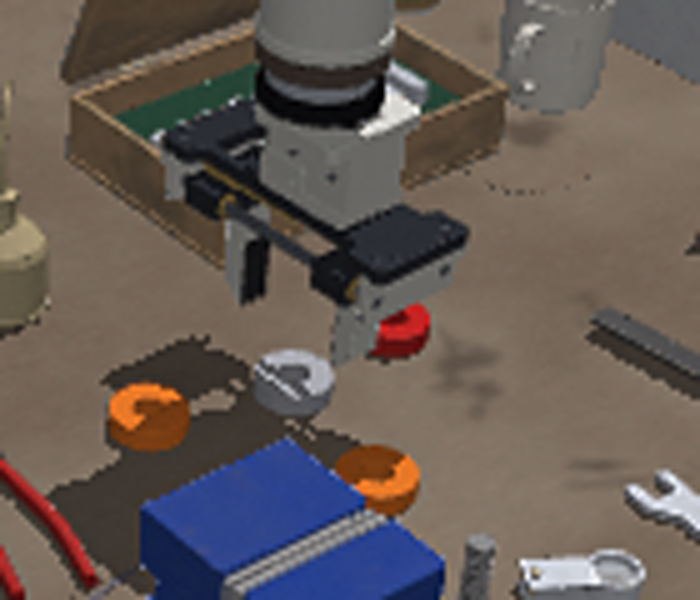

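```bash
python3 -m handwheel '[[[-0.001,0.015,0],0],[[0,0.015,0],0],[[0,0.009,0],0],[[0,0.005,0],0],[[0,0,0],0],[[0,0,0],0],[[0,0,0],0]]' ; python3 -c "
from h import *
status([574.5,-232.8,4],2.4)"
```

```text
time_s: 4.25
position: [574.7, -231.3, 3.1]
ee_rot: [-0.707, 0.707, 0.015, -0.015]
contact_force: [-0.3, 0.2, -0.0]
width: 78.1
t 4.25 pos [ 574.7 -231.3    3.1] x [0.999 0.042 0.001] y [ 0.001 -0.    -1.   ] z [-0.042  0.999 -0.   ] w 78.1 F [-0.3  0.2 -0. ] q [ 0.77  0.79 -0.59  1.75  0.59  0.79 -0.08]
turn world-ccw -0.01 -> about tool y 0.01
shift in tool axes (after turn) mm [-0.3 -0.9 -1.5]
```

```bash
python3 -m handwheel '[[[0,0,-0.0015],0],[[0,0,0],0],[[0,0,0],0],[[0,0,0],0],[[0,0,0],0],[[0,0,0],0],[[0,0,0],0],[[0,0,0],0]]' 0 35; python3 -m handwheel '[[[0,-0.01,0],0],[[0,-0.02,0],0],[[0,-0.02,0],0],[[0,-0.02,0],0],[[0,0,0],0],[[0,0,0],0]]'; python3 -c "
from h import *
status([489.5,205,180],2.4)
p,d=ctrl.camera('scene');cv2.imwrite('pics/scene3.png',p[:,:,::-1]);crop('pics/scene3.png',280,120,420,240,5,'pics/s3c.png')"
```

```text
time_s: 5.05
position: [574.6, -232.9, 2.9]
ee_rot: [-0.707, 0.707, 0.015, -0.015]
contact_force: [0.4, 0.5, 1.7]
width: 49.0
time_s: 5.65
position: [574.2, -233.1, 72.8]
ee_rot: [-0.707, 0.707, 0.015, -0.015]
contact_force: [-0.4, 0.7, -2.0]
width: 49.3
t 5.65 pos [ 574.2 -233.1   72.8] x [0.999 0.042 0.   ] y [ 0. -0. -1.] z [-0.042  0.999 -0.   ] w 49.3 F [-0.4  0.7 -2. ] q [ 0.82  0.69 -0.66  1.73  0.52  0.9  -0.02]
turn world-ccw 0.01 -> about tool y -0.01
shift in tool axes (after turn) mm [ -66.2 -107.4  441.2]
```

View pics/s3c.png

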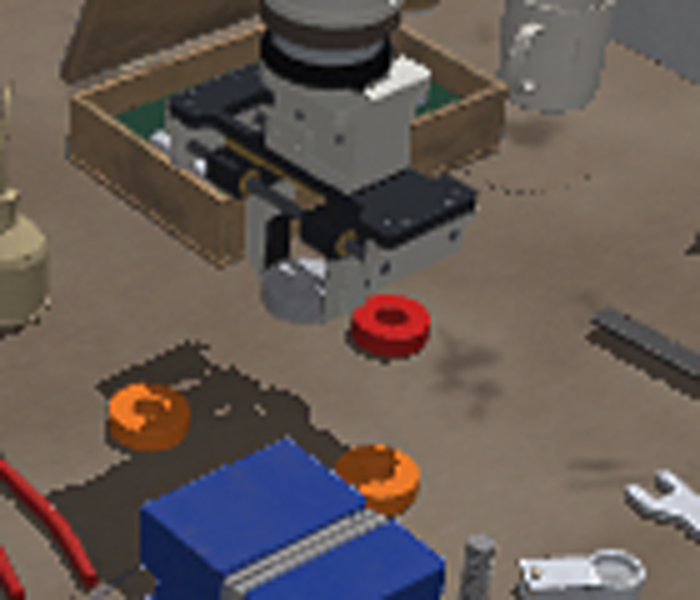

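```bash
python3 -m handwheel '[[[0,-0.04,0],0],[[0,-0.04,0.01],0],[[-0.005,-0.01,0.03],0],[[-0.005,0,0.03],0],[[-0.005,0,0.03],0],[[-0.005,0,0.03],0],[[-0.005,0,0.03],0],[[-0.005,0,0.03],0],[[-0.005,0,0.03],0],[[-0.005,0,0.03],0],[[-0.005,0,0.03],0],[[-0.005,0,0.03],0],[[-0.005,0,0.03],0],[[-0.005,0,0.03],0],[[-0.006,0,0.03],0],[[0,0,0.03],0],[[0,0,0.011],0],[[0,0,0],0],[[0,0,0],0],[[0,0,0],0]]'; python3 -c "
from h import *
status([489.5,205,75],2.4)
for n in ('scene','top'):
    p,d=ctrl.camera(n);cv2.imwrite(f'pics/{n}4.png',p[:,:,::-1])
crop('pics/scene4.png',140,150,300,320,3.5,'pics/s4c.png')
crop('pics/top4.png',120,150,280,290,4,'pics/t4c.png')"
```

```text
time_s: 7.7
position: [490.2, 202.8, 162.1]
ee_rot: [-0.706, 0.707, 0.014, -0.014]
contact_force: [0.1, -0.6, -1.4]
width: 48.8
t 7.7 pos [490.2 202.8 162.1] x [ 0.999  0.039 -0.001] y [-0.001 -0.001 -1.   ] z [-0.039  0.999 -0.001] w 48.8 F [ 0.1 -0.6 -1.4] q [ 0.22  0.46 -0.84  1.9   0.42  0.96 -0.76]
turn world-ccw 0.14 -> about tool y -0.14
shift in tool axes (after turn) mm [-0.5 87.1  2.3]
```

View pics/s4c.png

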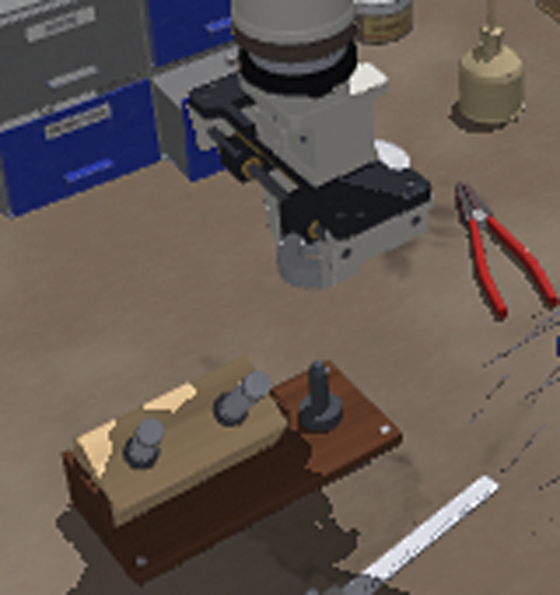

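View pics/t4c.png

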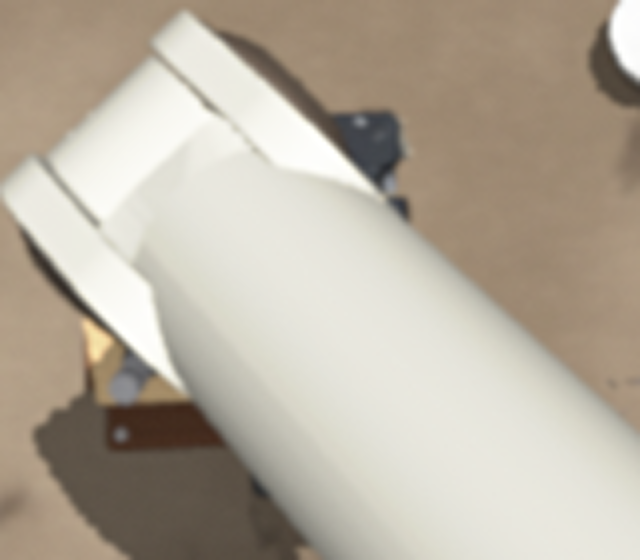

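```bash
python3 - <<'E'
from h import *
x0,y0,S=200,222,14
for n,(x0,y0,w,hh) in dict(top=(200,222,40,36),scene=(215,245,40,36)).items():
    im=cv2.imread(f"pics/{n}0.png")[y0:y0+hh,x0:x0+w];im=cv2.convertScaleAbs(im,alpha=1.8,beta=10);im=cv2.resize(im,None,fx=16,fy=16,interpolation=cv2.INTER_NEAREST)
    a=np.linspace(0,2*np.pi,40)
    for r,z,c in((16,24,(0,255,0)),(16,12,(0,120,0)),(3.5,67,(0,0,255)),(7,60,(255,0,255))):
        p=proj(n,np.c_[489+r*np.cos(a),205+r*np.sin(a),0*a+z]);p=((p-[x0,y0]+.5)*16).astype(np.int32)
        cv2.polylines(im,[p],True,c,1)
    cv2.imwrite(f"pics/post_{n}.png",im)
E
```

```text
(no output)
```

View pics/post_top.png

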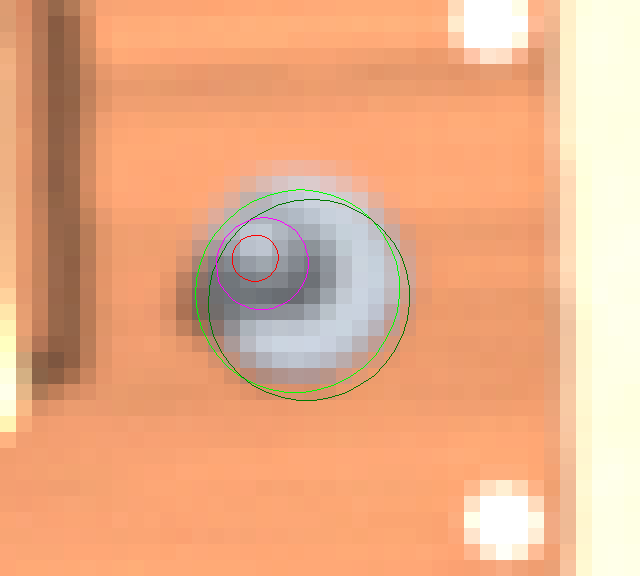

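View pics/post_scene.png

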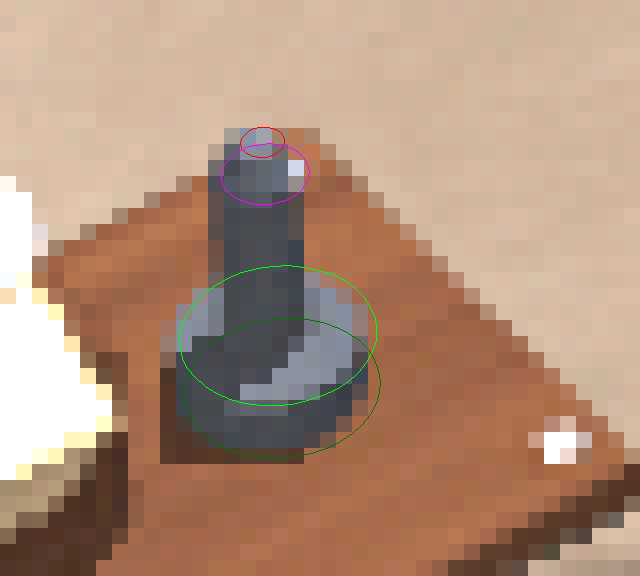

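```bash
python3 -m handwheel '[[[0,0.02,0.0005],0],[[0,0.03,0.0005],0],[[0,0.02,0.0005],0],[[0,0.01,0],0],[[0,0,0],0],[[0,0,0],0],[[0,0,0],0]]'; python3 -c "
from h import *
status([490.5,205,75],2.4)
for n in ('scene',):
    p,d=ctrl.camera(n);cv2.imwrite(f'pics/{n}5.png',p[:,:,::-1])
status([490.5,205,75],2.4)
crop('pics/scene5.png',190,210,270,300,7,'pics/s5c.png')"
```

```text
time_s: 8.5
position: [490.9, 206.8, 83.9]
ee_rot: [0.707, -0.707, -0.015, 0.014]
contact_force: [0.6, 0.5, -2.7]
width: 49.3
t 8.5 pos [490.9 206.8  83.9] x [0.999 0.042 0.002] y [ 0.002  0.001 -1.   ] z [-0.042  0.999  0.001] w 49.3 F [ 0.6  0.5 -2.7] q [ 0.15  0.57 -0.75  1.95  0.53  0.82 -0.86]
turn world-ccw 0.02 -> about tool y -0.02
shift in tool axes (after turn) mm [-0.5  8.9 -1.8]
t 8.55 pos [490.8 206.8  83.9] x [0.999 0.042 0.002] y [ 0.002  0.001 -1.   ] z [-0.042  0.999  0.   ] w 49.0 F [-0.9  0.1 -1.6] q [ 0.15  0.57 -0.75  1.95  0.53  0.82 -0.86]
turn world-ccw 0.01 -> about tool y -0.01
shift in tool axes (after turn) mm [-0.4  8.9 -1.8]
```

View pics/s5c.png

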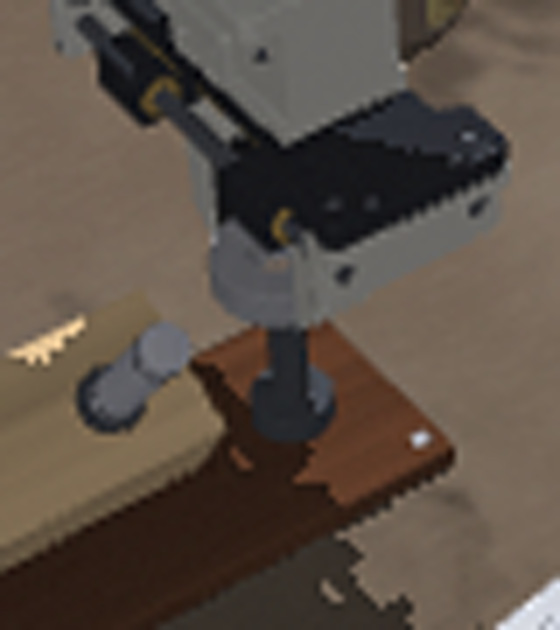

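```bash
python3 - <<'E'
from h import *
a=np.linspace(0,2*np.pi,200)
def circ(c,r,z): return proj("scene",np.c_[c[0]+r*np.cos(a),c[1]+r*np.sin(a),0*a+z])
c=(490.8,206.8)
for z in(81,97): p=circ(c,25,z);print("ring pred left",p[:,0].min(),p[:,0].max(),p[:,1].min(),p[:,1].max())
for z in(55,): p=circ((490.5,205),7,z);print("post pred",p[:,0].min(),p[:,0].max(),proj("scene",[490.5,205,z]))
im=cv2.imread("pics/scene5.png")
for r in(247,250): print(r,[tuple(int(k) for k in im[r,x]) for x in range(215,225)])
for r in(259,): print(r,[(x,int(im[r,x].sum())) for x in range(224,240)])
im=cv2.imread("pics/scene0.png")
for r in(260,258): print(r,[(x,int(im[r,x].sum())) for x in range(224,240)])
E
```

```text
ring pred left 219.72323359939838 239.51654715965222 242.57623337942275 256.116049292961
ring pred left 219.2628680492004 239.2110556097082 237.92114921885036 251.4197966147309
post pred 228.16707713592962 233.63672598668583 [[230.90256295 256.47177786]]
247 [(95, 110, 126), (94, 111, 126), (94, 109, 124), (92, 106, 122), (83, 95, 108), (87, 82, 82), (89, 84, 84), (90, 85, 85), (89, 84, 84), (88, 83, 83)]
250 [(93, 106, 121), (94, 106, 122), (92, 105, 121), (91, 105, 121), (92, 108, 125), (80, 77, 78), (84, 81, 80), (90, 86, 87), (88, 84, 85), (88, 84, 84)]
259 [(224, 209), (225, 210), (226, 207), (227, 201), (228, 124), (229, 119), (230, 121), (231, 119), (232, 117), (233, 116), (234, 200), (235, 200), (236, 203), (237, 197), (238, 194), (239, 191)]
260 [(224, 188), (225, 182), (226, 176), (227, 170), (228, 128), (229, 106), (230, 113), (231, 116), (232, 110), (233, 99), (234, 196), (235, 188), (236, 189), (237, 185), (238, 189), (239, 188)]
258 [(224, 175), (225, 186), (226, 197), (227, 203), (228, 122), (229, 108), (230, 111), (231, 110), (232, 106), (233, 117), (234, 178), (235, 181), (236, 187), (237, 184), (238, 184), (239, 223)]
```

```bash
python3 -m handwheel '[[[0,0.003,-0.0012],0],[[0,0.005,0],0],[[0,0.005,0],0],[[0,0.005,0],0],[[0,0.005,0],0],[[0,0,0],0],[[0,0,0],0]]'; python3 -c "
from h import *
status([490.7,205.4,27],2.4)
p,d=ctrl.camera('scene');cv2.imwrite('pics/scene6.png',p[:,:,::-1])
crop('pics/scene6.png',190,210,270,300,7,'pics/s6c.png')"
```

```text
time_s: 9.25
position: [489.7, 205.4, 59.5]
ee_rot: [-0.707, 0.707, 0.015, -0.015]
contact_force: [-0.6, -0.2, -2.2]
width: 49.2
t 9.25 pos [489.7 205.4  59.5] x [ 0.999  0.042 -0.001] y [-0.001 -0.    -1.   ] z [-0.042  0.999 -0.   ] w 49.2 F [-0.6 -0.2 -2.2] q [ 0.12  0.61 -0.72  1.96  0.57  0.78 -0.89]
turn world-ccw -0.02 -> about tool y 0.02
shift in tool axes (after turn) mm [ 1.  32.5 -0. ]
```

View pics/s6c.png

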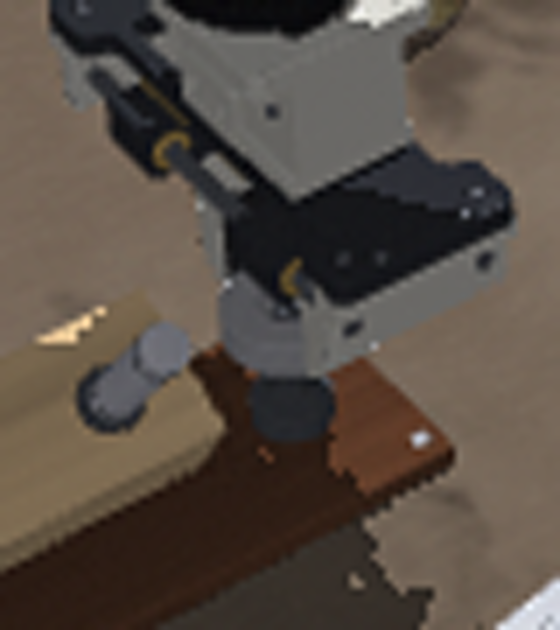

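The ring has threaded onto the post with no added force (2.2 N, its own weight). I'll lower it further.

```bash
python3 -m handwheel '[[[0.0007,0.006,0],0],[[0,0.006,0],0],[[0,0.006,0],0],[[0,0.006,0],0],[[0,0.004,0],0],[[0,0,0],0],[[0,0,0],0]]'; python3 -c "
from h import *
status([490.7,205.4,27],2.4)"
```

```text
time_s: 10.0
position: [490.5, 205.4, 31.6]
ee_rot: [0.707, -0.707, -0.015, 0.015]
contact_force: [-0.5, -0.3, -2.3]
width: 49.3
t 10.0 pos [490.5 205.4  31.6] x [ 0.999  0.042 -0.   ] y [-0.  0. -1.] z [-0.042  0.999  0.   ] w 49.3 F [-0.5 -0.3 -2.3] q [ 0.1   0.65 -0.69  1.97  0.61  0.74 -0.92]
turn world-ccw -0.01 -> about tool y 0.01
shift in tool axes (after turn) mm [ 0.2  4.6 -0. ]
```

```bash
python3 -m handwheel '[[[0,0.002,0],0],[[0,0.002,0],0],[[0,0.001,0],0],[[0,0,0],0],[[0,0,0],0]]'; python3 -c "
from h import *
status([490.7,205.4,27],2.4)"
```

```text
time_s: 10.5
position: [490.7, 205.3, 26.8]
ee_rot: [-0.707, 0.707, 0.015, -0.015]
contact_force: [0.2, -0.4, 0.2]
width: 49.2
t 10.5 pos [490.7 205.3  26.8] x [0.999 0.042 0.   ] y [ 0. -0. -1.] z [-0.042  0.999 -0.   ] w 49.2 F [ 0.2 -0.4  0.2] q [ 0.09  0.66 -0.68  1.97  0.62  0.73 -0.92]
turn world-ccw 0.0 -> about tool y -0.0
shift in tool axes (after turn) mm [ 0.  -0.2  0.1]
```

The wrist force has gone from -2.3 to +0.2 N, so the ring is seated. Now I'll release it and rise.

```bash
python3 -m handwheel '[[[0,0,0],0],[[0,0,0],0],[[0,0,0],0],[[0,0,0],0],[[0,0,0],0],[[0,0,0],0],[[0,0,0],0]]' 0.8 35; python3 -m handwheel '[[[0,-0.01,0],0],[[0,-0.02,0],0],[[0,-0.03,0],0],[[0,-0.04,0],0],[[0,-0.04,0],0],[[0,-0.01,0],0],[[0,0,-0.04],0],[[0,0,-0.04],0],[[0,0,-0.04],0],[[0,0,-0.02],0],[[0,0,0],0],[[0,0,0],0]]'; python3 -c "
from h import *
status([463,279,110],92.4)
for n in ('scene','top'):
    p,d=ctrl.camera(n);cv2.imwrite(f'pics/{n}7.png',p[:,:,::-1])
crop('pics/scene7.png',150,240,270,320,6,'pics/s7c.png')
crop('pics/top7.png',130,205,250,275,6.5,'pics/t7c.png')"
```

```text
time_s: 11.2
position: [490.6, 205.3, 26.7]
ee_rot: [-0.707, 0.707, 0.015, -0.015]
contact_force: [-0.3, -0.4, -0.3]
width: 73.5
time_s: 12.4
position: [496.3, 65.4, 176.8]
ee_rot: [0.707, -0.707, -0.014, 0.014]
contact_force: [-0.7, -0.4, -0.7]
width: 73.4
t 12.4 pos [496.3  65.4 176.8] x [0.999 0.041 0.   ] y [ 0.  0. -1.] z [-0.041  0.999  0.   ] w 73.4 F [-0.7 -0.4 -0.7] q [ 0.53  0.38 -0.85  1.96  0.35  0.95 -0.46]
turn world-ccw -89.94 -> about tool y 89.94
shift in tool axes (after turn) mm [-214.8   66.8  -24.4]
```

View pics/s7c.png

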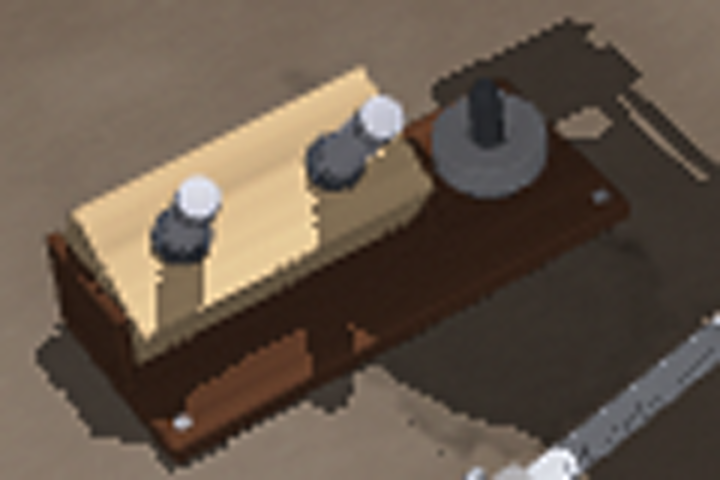

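View pics/t7c.png

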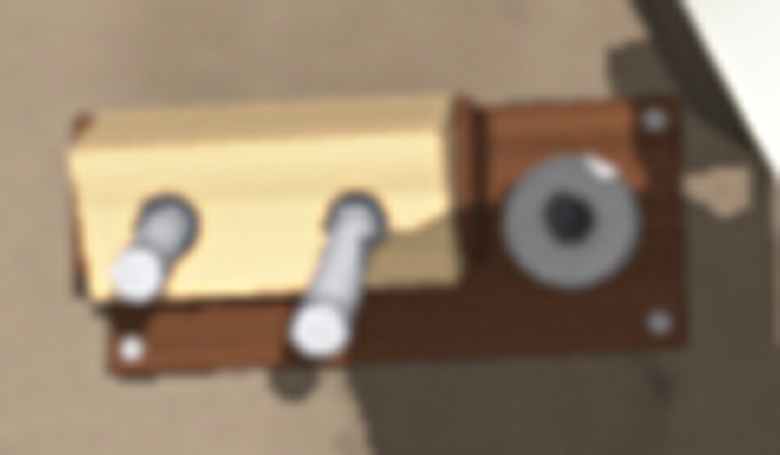

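The ring is flat and seated. Next I'll turn the jaws across the lean plane, using the sense that keeps joint 7 clear of its limit, and narrow the opening.

```bash
python3 -m handwheel '[[[0,0,0],-8.5],[[0,0,0],-8.5],[[0,0,0],-8.5],[[0,0,0],-8.5],[[0,0,0],-8.5],[[0,0,0],-8.5],[[0,0,0],-8.5],[[0,0,0],-8.5],[[0,0,0],-8.5],[[0,0,0],-8.5],[[0,0,0],-5.0],[[0,0,0],0],[[0,0,0],0]]' 0.4 35; python3 -c "
from h import *
status([467,279.5,160],92.4)"
```

```text
time_s: 13.8
position: [496.4, 66.6, 176.8]
ee_rot: [-0.49, 0.489, 0.51, -0.51]
contact_force: [-0.3, 0.1, 0.6]
width: 37.1
t 13.8 pos [496.4  66.6 176.8] x [-0.041  0.999  0.001] y [-0.     0.001 -1.   ] z [-0.999 -0.041  0.   ] w 37.1 F [-0.3  0.1  0.6] q [ 0.76  0.55 -1.21  1.95  0.6   1.06  0.9 ]
turn world-ccw 0.04 -> about tool y -0.04
shift in tool axes (after turn) mm [213.9  17.   20.4]
```

```bash
python3 -m handwheel '[[[0.03,0.0,0.003],0],[[0.03,0.0,0.003],0],[[0.03,0.0,0.003],0],[[0.03,0.0,0.003],0],[[0.03,0.0,0.003],0],[[0.03,0.0,0.003],0],[[0.03,0.005,0.002],0],[[0.004,0.01,0],0],[[0,0,0],0],[[0,0,0],0],[[0,0,0],0]]'; python3 -c "
from h import *
status([467,279.5,72],92.4)
p,d=ctrl.camera('scene');cv2.imwrite('pics/scene8.png',p[:,:,::-1])
crop('pics/scene8.png',140,170,260,310,5,'pics/s8c.png')"
```

```text
time_s: 14.9
position: [468.1, 277.2, 161.8]
ee_rot: [0.49, -0.49, -0.51, 0.51]
contact_force: [0.7, -0.1, 0.2]
width: 36.7
t 14.9 pos [468.1 277.2 161.8] x [-0.04   0.999 -0.001] y [ 0.    -0.001 -1.   ] z [-0.999 -0.04  -0.   ] w 36.7 F [ 0.7 -0.1  0.2] q [ 0.25  0.62 -1.12  1.86  0.64  1.07  0.49]
turn world-ccw 0.13 -> about tool y -0.13
shift in tool axes (after turn) mm [ 2.5 89.8  1. ]
```

View pics/s8c.png

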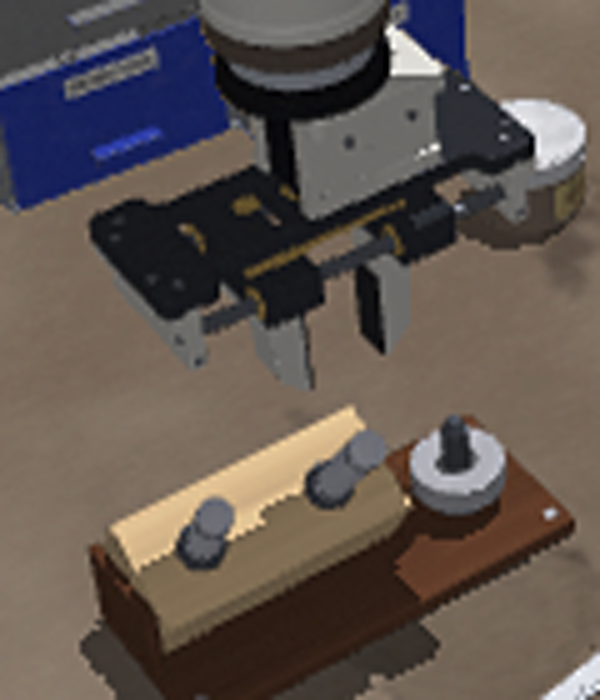

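```bash
python3 -m handwheel '[[[0.0025,0.02,0.001],0],[[0,0.02,0],0],[[0,0.015,0],0],[[0,0,0],0],[[0,0,0],0]]'; python3 -c "
from h import *
status([467,279.5,72],92.4)
p,d=ctrl.camera('scene');cv2.imwrite('pics/scene9.png',p[:,:,::-1])
crop('pics/scene9.png',150,200,250,300,6,'pics/s9c.png')"
```

```text
time_s: 15.45
position: [466.6, 280.7, 107.0]
ee_rot: [0.49, -0.489, -0.51, 0.51]
contact_force: [0.6, 0.5, 0.1]
width: 36.9
t 15.45 pos [466.6 280.7 107. ] x [-0.041  0.999  0.   ] y [-0.  0. -1.] z [-0.999 -0.041  0.   ] w 36.9 F [0.6 0.5 0.1] q [ 0.19  0.69 -1.04  1.9   0.72  0.99  0.43]
turn world-ccw 0.03 -> about tool y -0.03
shift in tool axes (after turn) mm [-1.2 35.  -0.3]
```

View pics/s9c.png

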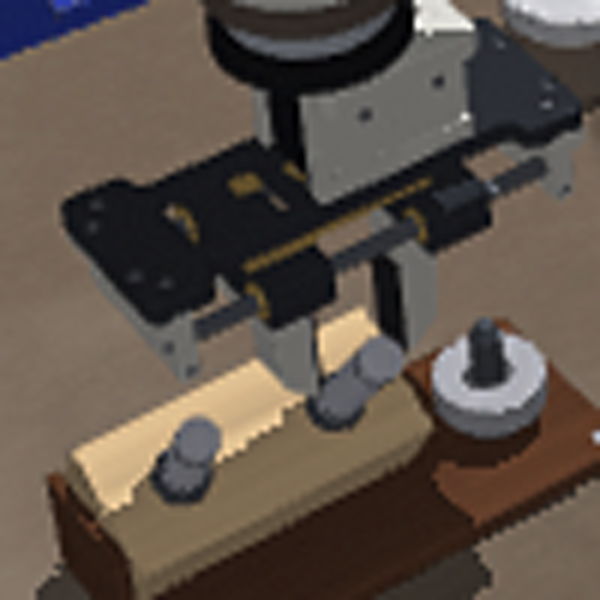

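```bash
python3 -m handwheel '[[[-0.001,0.012,0],0],[[0,0.012,0],0],[[0,0.011,0],0],[[0,0,0],0],[[0,0,0],0],[[0,0,0],0]]'; python3 -c "
from h import *
status([467,279.5,72],92.4)
p,d=ctrl.camera('scene');cv2.imwrite('pics/scene10.png',p[:,:,::-1])
crop('pics/scene10.png',150,210,250,310,6,'pics/s10c.png')"
```

```text
time_s: 16.1
position: [466.5, 280.3, 71.9]
ee_rot: [-0.489, 0.489, 0.511, -0.51]
contact_force: [1.0, 0.3, -0.2]
width: 36.8
t 16.1 pos [466.5 280.3  71.9] x [-0.042  0.999  0.   ] y [ 0.  0. -1.] z [-0.999 -0.042 -0.   ] w 36.8 F [ 1.   0.3 -0.2] q [ 0.16  0.73 -1.    1.92  0.77  0.93  0.39]
turn world-ccw -0.02 -> about tool y 0.02
shift in tool axes (after turn) mm [-0.8 -0.1 -0.4]
```

View pics/s10c.png

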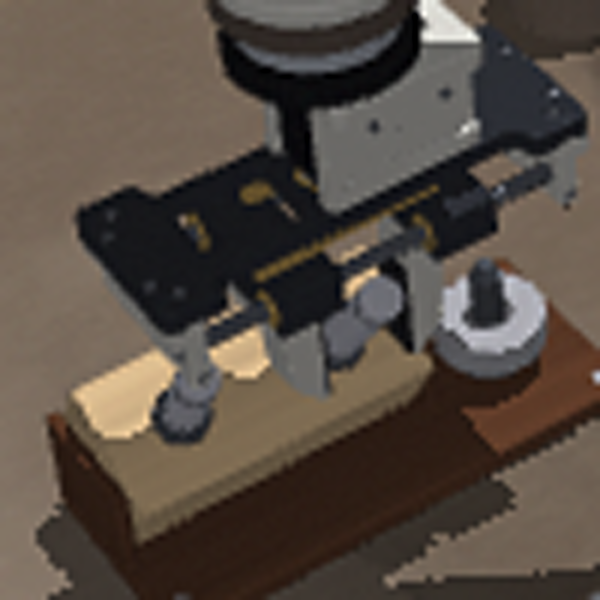

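```bash
python3 -m handwheel '[[[0,0,0],0],[[0,0,0],0],[[0,0,0],0],[[0,0,0],0],[[0,0,0],0],[[0,0,0],0],[[0,0,0],0]]' 0 35; python3 -c "
from h import *
status()
T=q(ctrl.observe()['ee_rot'])
a=np.array([-0.4995,-0.021,0.866]);print('10mm along bore, tool axes',T.inv().apply(10*a).round(2))"
```

```text
time_s: 16.85
position: [466.6, 279.9, 71.9]
ee_rot: [-0.489, 0.489, 0.51, -0.51]
contact_force: [-0.8, 0.0, 2.3]
width: 17.2
t 16.85 pos [466.6 279.9  71.9] x [-0.042  0.999 -0.   ] y [ 0. -0. -1.] z [-0.999 -0.042 -0.   ] w 17.2 F [-0.8  0.   2.3] q [ 0.16  0.73 -1.    1.92  0.77  0.93  0.39]
10mm along bore, tool axes [-0.   -8.66  5.  ]
```

```bash
python3 -m handwheel '[[[0,-0.0043,0.0025],0],[[0,-0.0043,0.0025],0],[[0,-0.0043,0.0025],0],[[0,0,0],0]]'; python3 -m handwheel '[[[0,-0.006,0.0035],0],[[0,-0.006,0.0035],0],[[0,-0.006,0.0035],0],[[0,-0.006,0.0035],0],[[0,0,0],0],[[0,0,0],0]]'; python3 -c "
from h import *
status()
p,d=ctrl.camera('scene');cv2.imwrite('pics/scene11.png',p[:,:,::-1])
crop('pics/scene11.png',150,190,250,290,6,'pics/s11c.png')"
```

```text
time_s: 17.25
position: [458.6, 279.8, 85.2]
ee_rot: [-0.489, 0.489, 0.511, -0.51]
contact_force: [-0.1, 0.9, -1.5]
width: 17.3
time_s: 17.85
position: [445.2, 278.9, 108.9]
ee_rot: [-0.489, 0.49, 0.511, -0.51]
contact_force: [0.3, 0.6, -2.8]
width: 17.3
t 17.85 pos [445.2 278.9 108.9] x [-0.042  0.999 -0.   ] y [ 0.001 -0.    -1.   ] z [-0.999 -0.042 -0.001] w 17.3 F [ 0.3  0.6 -2.8] q [ 0.2   0.66 -1.06  1.95  0.71  0.97  0.4 ]
```

View pics/s11c.png

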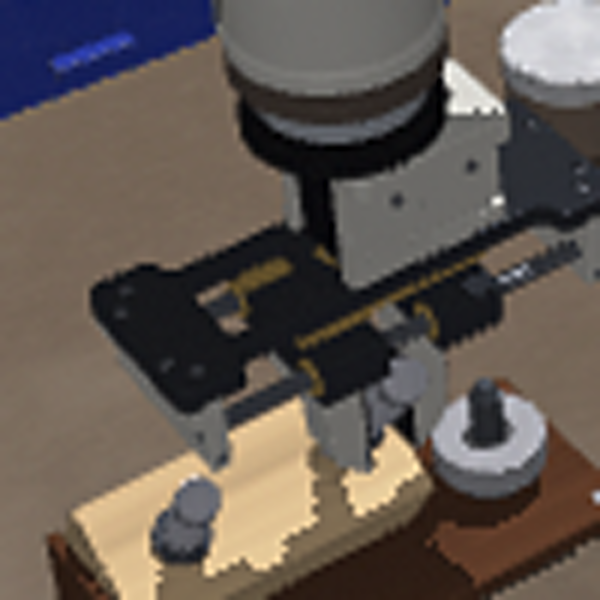

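```bash
python3 -m handwheel '[[[0,-0.01,0.004],0],[[0,-0.02,0],0],[[0,-0.03,0],0],[[0,-0.03,0],0],[[0,0,0],0],[[0,0,0],0],[[0,0,0],0]]'; python3 -c "
from h import *
status([600,140,120],92.4)
for n in ('scene','top'):
    p,d=ctrl.camera(n);cv2.imwrite(f'pics/{n}12.png',p[:,:,::-1])
crop('pics/scene12.png',150,120,270,300,4,'pics/s12c.png')
print(plane('top',270,122,40),plane('top',286,158,50),plane('top',245,110,90))"
```

```text
time_s: 18.6
position: [440.5, 278.0, 197.8]
ee_rot: [0.489, -0.489, -0.51, 0.511]
contact_force: [-0.5, -0.3, -1.7]
width: 17.1
t 18.6 pos [440.5 278.  197.8] x [-0.042  0.999 -0.001] y [-0.001 -0.001 -1.   ] z [-0.999 -0.042  0.001] w 17.1 F [-0.5 -0.3 -1.7] q [ 0.3   0.55 -1.19  1.89  0.57  1.11  0.5 ]
turn world-ccw 0.01 -> about tool y -0.01
shift in tool axes (after turn) mm [-144.5   77.7 -153.7]
[794.13555112  75.29714369  40.        ] [693.67969438  33.98274885  50.        ] [806.14871767 135.98274896  90.        ]
```

View pics/s12c.png

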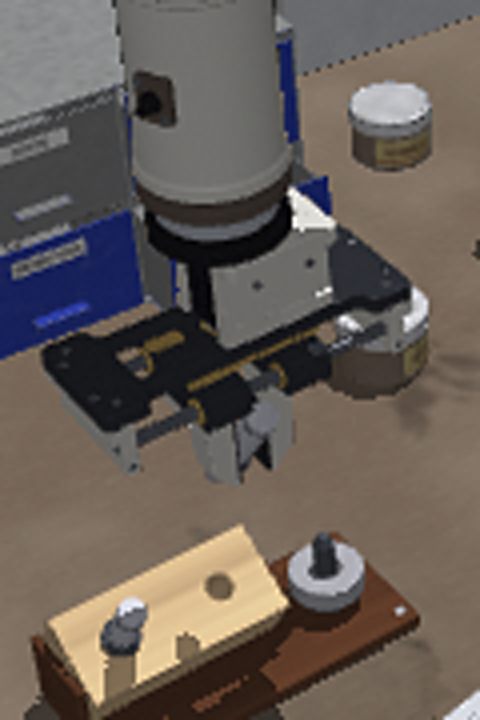

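View pics/top12.png

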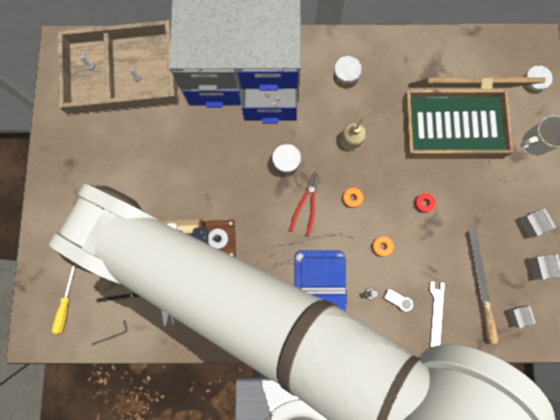

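The plug is out and held. Next I'll carry it to the clear bench behind the rack, around (660,150).

```bash
python3 -m handwheel '[[[-0.014,0,-0.022],0],[[-0.014,0,-0.022],0],[[-0.014,0,-0.022],0],[[-0.014,0,-0.022],0],[[-0.014,0,-0.022],0],[[-0.014,0,-0.022],0],[[-0.014,0,-0.022],0],[[-0.014,0,-0.022],0],[[-0.014,0.01,-0.022],0],[[-0.011,0.02,-0.016],0],[[0,0.03,0],0],[[0,0.03,0],0],[[0,0.01,0],0],[[0,0,0],0],[[0,0,0],0],[[0,0,0],0]]'; python3 -c "
from h import *
status([660,150,60],92.4)
for n in ('scene','top'):
    p,d=ctrl.camera(n);cv2.imwrite(f'pics/{n}13.png',p[:,:,::-1])
crop('pics/scene13.png',190,120,310,260,5,'pics/s13c.png')"
```

```text
time_s: 20.3
position: [661.5, 151.7, 100.5]
ee_rot: [-0.489, 0.49, 0.511, -0.51]
contact_force: [0.1, 0.2, -1.1]
width: 17.5
t 20.3 pos [661.5 151.7 100.5] x [-0.042  0.999  0.001] y [ 0.002  0.001 -1.   ] z [-0.999 -0.042 -0.003] w 17.5 F [ 0.1  0.2 -1.1] q [ 0.35  0.88 -0.98  1.56  0.78  1.13  0.81]
turn world-ccw -0.01 -> about tool y 0.01
shift in tool axes (after turn) mm [-1.7 40.5  1.7]
```

View pics/s13c.png

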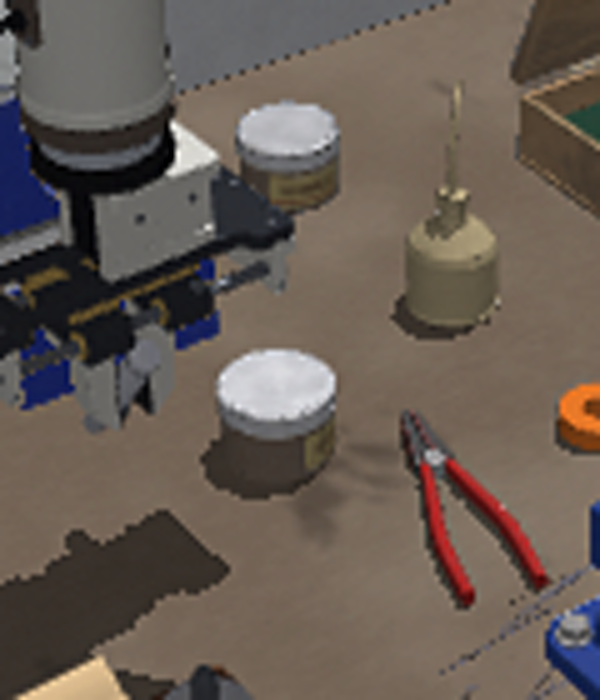

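View pics/top13.png

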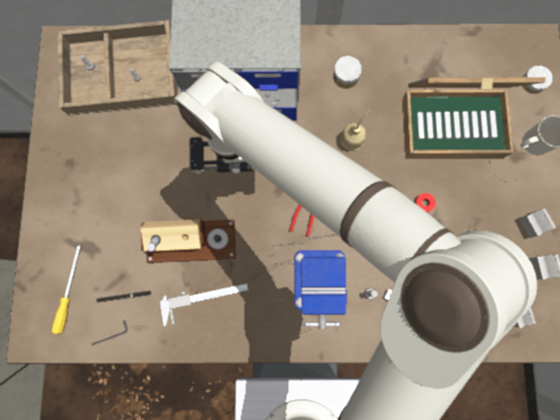

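```bash
python3 -m handwheel '[[[0,0.02,0],0],[[0,0.02,0],0],[[0,0.005,0],0],[[0,0,0],0],[[0,0,0],0],[[0,0,0],0]]' 0 12;  python3 -m handwheel '[[[0,0.003,0],0],[[0,0.003,0],0],[[0,0,0],0],[[0,0,0],0]]'; python3 -c "
from h import *
status()
p,d=ctrl.camera('scene');cv2.imwrite('pics/scene14.png',p[:,:,::-1])
crop('pics/scene14.png',180,140,260,240,6,'pics/s14c.png')"
```

```text
time_s: 21.0
position: [661.0, 151.4, 54.3]
ee_rot: [-0.489, 0.489, 0.511, -0.51]
contact_force: [0.4, 0.6, -1.0]
width: 17.6
time_s: 21.4
position: [660.5, 150.8, 47.6]
ee_rot: [0.489, -0.489, -0.51, 0.51]
contact_force: [-0.8, 0.4, -0.9]
width: 17.7
t 21.4 pos [660.5 150.8  47.6] x [-0.042  0.999 -0.   ] y [-0. -0. -1.] z [-0.999 -0.042  0.   ] w 17.7 F [-0.8  0.4 -0.9] q [ 0.33  0.94 -0.93  1.58  0.83  1.07  0.78]
```

View pics/s14c.png

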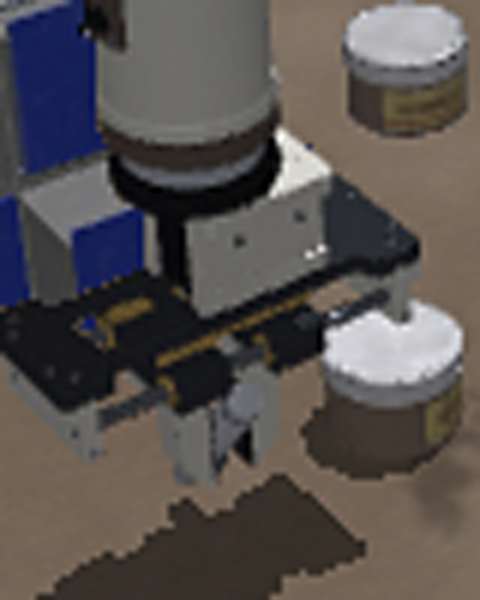

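```bash
python3 -m handwheel '[[[0.015,0,0],0],[[0.015,0,0],0],[[0,0,0],0],[[0,0,0],0],[[0,0.002,0],0],[[0,0.002,0],0],[[0,0,0],0]]' 0 8;  python3 -m handwheel '[[[0,0.002,0],0],[[0,0.002,0],0],[[0,0,0],0],[[0,0,0],0]]'; python3 -c "
from h import *
status()"
```

```text
time_s: 22.15
position: [659.2, 179.9, 43.0]
ee_rot: [0.49, -0.49, -0.51, 0.51]
contact_force: [-0.9, 0.0, -1.3]
width: 17.7
time_s: 22.55
position: [659.2, 180.8, 39.5]
ee_rot: [0.489, -0.489, -0.51, 0.51]
contact_force: [-1.0, -0.0, -1.0]
width: 17.8
t 22.55 pos [659.2 180.8  39.5] x [-0.042  0.999  0.   ] y [-0. -0. -1.] z [-0.999 -0.042  0.   ] w 17.8 F [-1. -0. -1.] q [ 0.28  0.95 -0.92  1.56  0.84  1.06  0.74]
```

```bash
python3 -c "
from h import *
p,d=ctrl.camera('scene');cv2.imwrite('pics/scene15.png',p[:,:,::-1])
crop('pics/scene15.png',185,175,245,235,10,'pics/s15c.png')
print(proj('scene',[[659,181,39],[659,181,48],[690,181,0],[630,181,100]]))"
```

```text
[[207.76568654 223.19584013]
 [207.48798319 220.74549566]
 [203.75868456 227.85213581]
 [211.00616752 211.59446379]]
```

View pics/s15c.png

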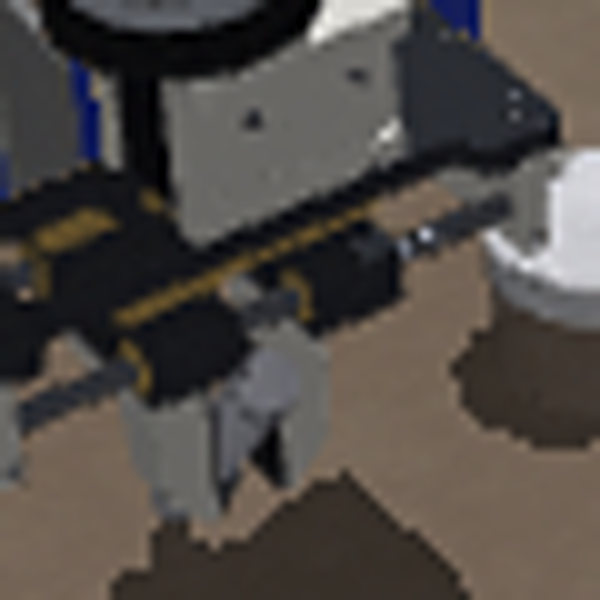

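```bash
cat >> h.py <<'E'
def onplug(u,v,c):
    # ray onto the upright plane through the grip, holding the plug axis (rack x heading 2.4 deg)
    n=np.array([-np.sin(np.radians(2.4)),np.cos(np.radians(2.4)),0]);o,d=ray("scene",u,v)
    return o+d*(n@(np.array(c)-o))/(n@d)
E
python3 -c "
from h import *
c=[659.2,180.8,48]
for e in((272,382),(268,378),(276,388)): print(onplug(185+e[0]/10-.45,175+e[1]/10-.45,c))"
```

```text
[629.18783054 179.54211741  95.83133349]
[631.23639957 179.62797789  95.9198975 ]
[627.26244346 179.46141978  94.96850362]
```

```bash
python3 -m handwheel '[[[0,0.002,0.002],0],[[0,0.003,0.004],0],[[0,0.003,0.004],0],[[0,0.004,0.003],0],[[0,0.004,0.003],0],[[0,0,0],0],[[0,0,0],0]]' 0 5; python3 -c "
from h import *
status()
p,d=ctrl.camera('scene');cv2.imwrite('pics/scene16.png',p[:,:,::-1])
crop('pics/scene16.png',185,175,245,235,10,'pics/s16c.png')"
```

```text
time_s: 23.3
position: [643.4, 180.1, 23.4]
ee_rot: [-0.489, 0.489, 0.51, -0.51]
contact_force: [0.0, -0.0, -1.6]
width: 17.5
t 23.3 pos [643.4 180.1  23.4] x [-0.042  0.999 -0.   ] y [ 0. -0. -1.] z [-0.999 -0.042 -0.   ] w 17.5 F [ 0.  -0.  -1.6] q [ 0.28  0.95 -0.91  1.61  0.86  1.02  0.71]
```

View pics/s16c.png

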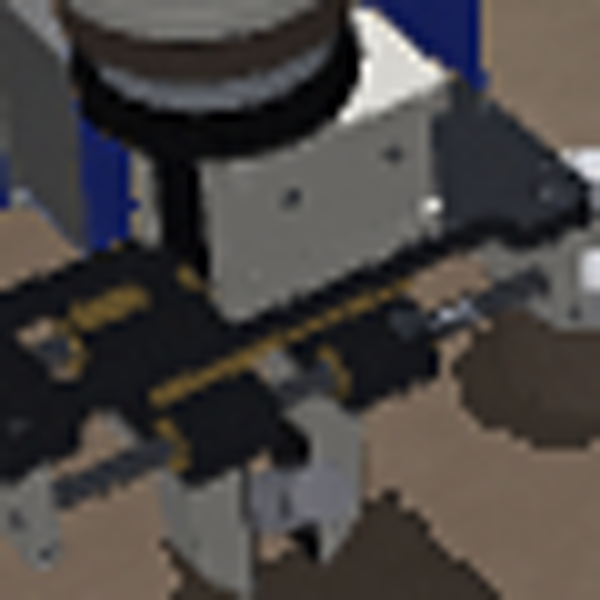

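The handle is swinging level about the pads. I'll continue the arc.

```bash
python3 -m handwheel '[[[0,0.004,0.003],0],[[0,0.004,0.002],0],[[0,0.004,0.0015],0],[[0,0.003,0.001],0],[[0,0.002,0.0005],0],[[0,0,0],0],[[0,0,0],0]]' 0 5; python3 -c "
from h import *
status()
p,d=ctrl.camera('scene');cv2.imwrite('pics/scene17.png',p[:,:,::-1])
crop('pics/scene17.png',185,185,245,245,10,'pics/s17c.png')"
```

```text
time_s: 24.05
position: [635.5, 179.9, 6.6]
ee_rot: [-0.489, 0.489, 0.51, -0.51]
contact_force: [-0.0, -0.6, -1.2]
width: 18.0
t 24.05 pos [635.5 179.9   6.6] x [-0.042  0.999  0.   ] y [ 0.  0. -1.] z [-0.999 -0.042 -0.   ] w 18.0 F [-0.  -0.6 -1.2] q [ 0.27  0.96 -0.9   1.64  0.87  0.99  0.69]
```

View pics/s17c.png

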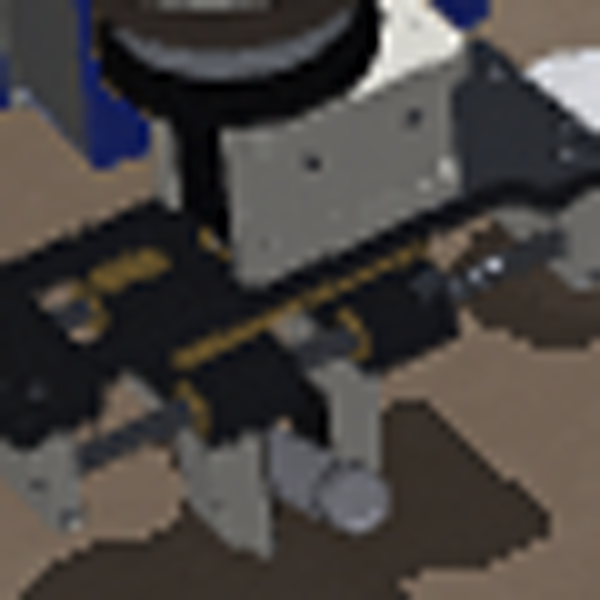

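```bash
python3 -c "
from h import *
c=[635.5,179.9,15]
for e in((357,495),): print(onplug(185+e[0]/10-.45,185+e[1]/10-.45,c))"
python3 -m handwheel '[[[0,0.002,0.0005],0],[[0,0.0015,0],0],[[0,0,0],0],[[0,0,0],0]]' 0 5; python3 -c "
from h import *
status()"
```

```text
[592.98936338 178.11827643  44.19478019]
time_s: 24.5
position: [634.9, 179.9, 3.1]
ee_rot: [-0.489, 0.489, 0.51, -0.51]
contact_force: [-0.5, 0.8, -1.5]
width: 17.7
t 24.5 pos [634.9 179.9   3.1] x [-0.042  0.999  0.   ] y [ 0.  0. -1.] z [-0.999 -0.042 -0.   ] w 17.7 F [-0.5  0.8 -1.5] q [ 0.27  0.97 -0.9   1.64  0.88  0.99  0.68]
```

The handle is now about 20 to 35° off level and has slid up in the pads. I'll let it drop the last bit inside slightly opened (caging) fingers and look.

```bash
python3 -m handwheel '[[[0,0,0],0],[[0,0,0],0],[[0,0,0],0],[[0,0,0],0],[[0,0,0],0],[[0,0,0],0],[[0,0,0],0]]' 0.32 5; python3 -c "
from h import *
status()
p,d=ctrl.camera('scene');cv2.imwrite('pics/scene18.png',p[:,:,::-1])
crop('pics/scene18.png',185,185,245,245,10,'pics/s18c.png')"
```

```text
time_s: 25.2
position: [634.8, 179.8, 3.1]
ee_rot: [-0.489, 0.489, 0.51, -0.51]
contact_force: [0.0, 0.1, -0.1]
width: 29.0
t 25.2 pos [634.8 179.8   3.1] x [-0.042  0.999 -0.   ] y [ 0. -0. -1.] z [-0.999 -0.042 -0.   ] w 29.0 F [ 0.   0.1 -0.1] q [ 0.27  0.97 -0.9   1.64  0.88  0.99  0.68]
```

View pics/s18c.png

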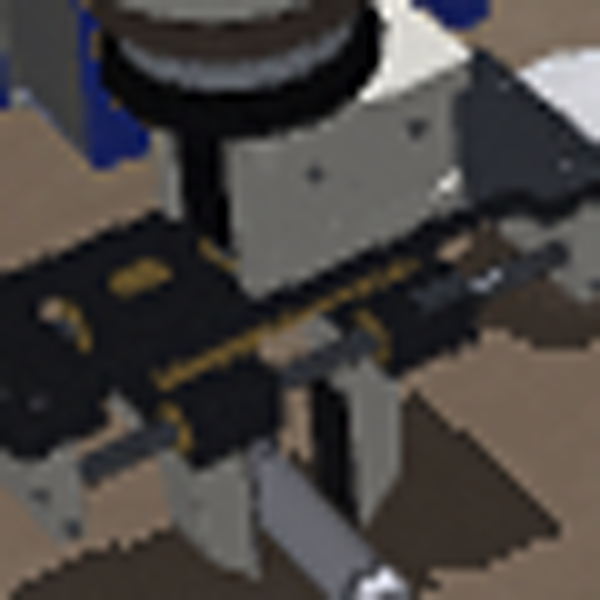

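```bash
python3 -c "
from h import *
crop('pics/scene18.png',185,200,255,260,10,'pics/s18d.png')
print(plane('scene',185+380/10-.45,185+585/10-.45,9))"
```

```text
[592.66902389 173.83742019   9.        ]
```

View pics/s18d.png

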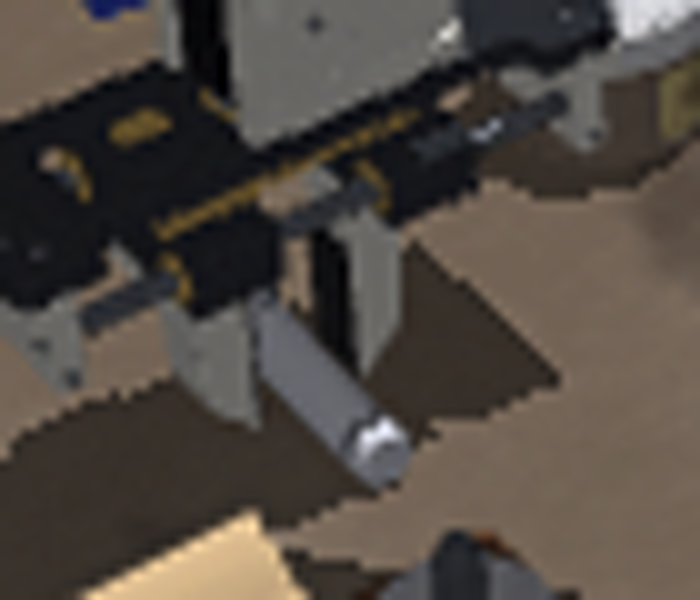

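It now lies flat between the fingers, with the handle end near x≈589. I'll shift 5 mm towards the centre of mass and grip.

```bash
python3 -m handwheel '[[[0,0.001,-0.005],0],[[0,0,0],0],[[0,0,0],0]]'; python3 -m handwheel '[[[0,0,0],0],[[0,0,0],0],[[0,0,0],0],[[0,0,0],0],[[0,0,0],0],[[0,0,0],0]]' 0 40;  python3 -m handwheel '[[[0,-0.01,0],0],[[0,-0.01,0],0],[[0,-0.02,0],0],[[0,-0.02,0],0],[[0,0,0],0],[[0,0,0],0]]'; python3 -c "
from h import *
status()
p,d=ctrl.camera('scene');cv2.imwrite('pics/scene19.png',p[:,:,::-1])
crop('pics/scene19.png',185,170,255,230,10,'pics/s19.png')"
```

```text
time_s: 25.55
position: [640.0, 180.0, 2.0]
ee_rot: [-0.489, 0.489, 0.51, -0.51]
contact_force: [0.1, 0.2, -1.0]
width: 29.8
time_s: 26.15
position: [639.7, 180.1, 2.1]
ee_rot: [0.489, -0.489, -0.51, 0.51]
contact_force: [0.5, -0.0, -0.7]
width: 17.0
time_s: 26.75
position: [640.6, 180.1, 63.5]
ee_rot: [-0.489, 0.49, 0.511, -0.51]
contact_force: [-0.8, 0.4, -1.6]
width: 16.8
t 26.75 pos [640.6 180.1  63.5] x [-0.042  0.999  0.   ] y [ 0.002  0.    -1.   ] z [-0.999 -0.042 -0.002] w 16.8 F [-0.8  0.4 -1.6] q [ 0.3   0.9  -0.95  1.61  0.82  1.07  0.73]
```

View pics/s19.png

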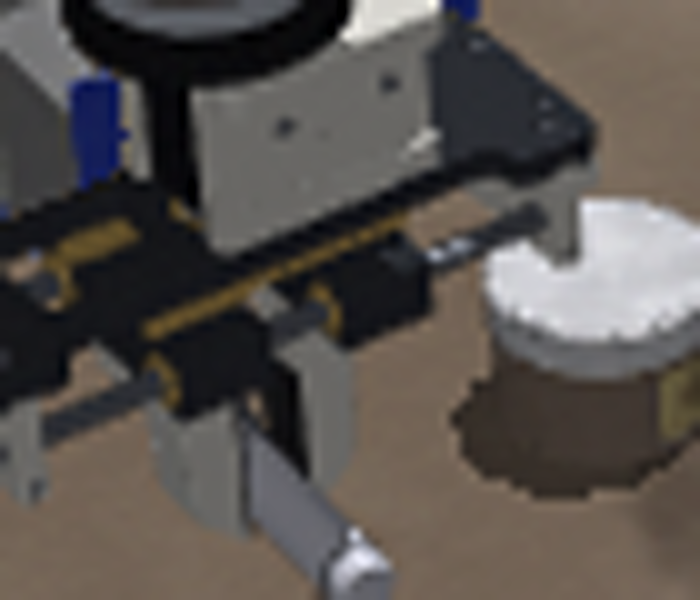

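```bash
python3 -m handwheel '[[[0,-0.02,0],0],[[0,-0.03,0],0],[[0,-0.03,0],0],[[0,-0.03,0],0],[[0,-0.03,0],0],[[0,-0.02,0],0],[[0,-0.01,0],0],[[0,0,0],0],[[0,0,0],0],[[0,0,0],0],[[0,0,0],0],[[0,0,0],0]]'; python3 -c "
from h import *
status()
for n in ('scene','top'):
    p,d=ctrl.camera(n);cv2.imwrite(f'pics/{n}20.png',p[:,:,::-1])
crop('pics/scene20.png',170,90,290,190,6,'pics/s20.png')"
```

```text
time_s: 28.0
position: [639.4, 179.9, 231.2]
ee_rot: [0.49, -0.489, -0.51, 0.511]
contact_force: [0.1, 0.8, -1.1]
width: 17.1
t 28.0 pos [639.4 179.9 231.2] x [-0.042  0.999 -0.   ] y [-0.001 -0.    -1.   ] z [-0.999 -0.042  0.001] w 17.1 F [ 0.1  0.8 -1.1] q [ 0.36  0.73 -1.08  1.49  0.66  1.31  0.83]
```

View pics/s20.png

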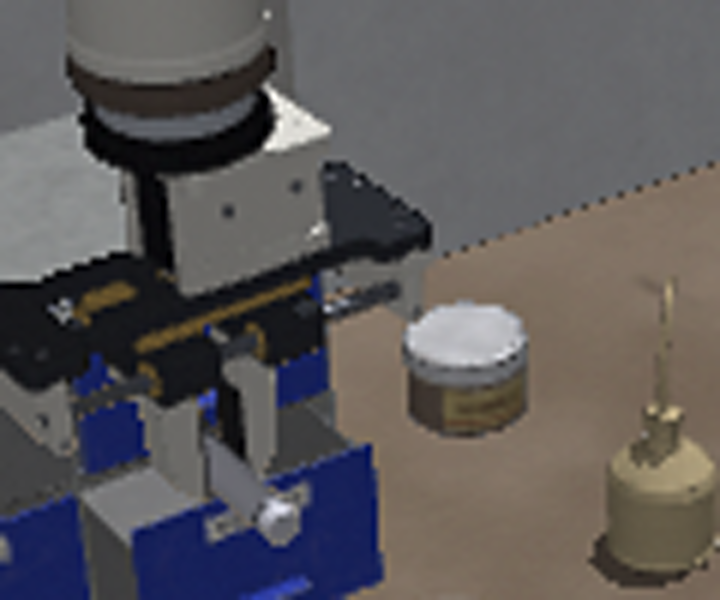

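View pics/top20.png

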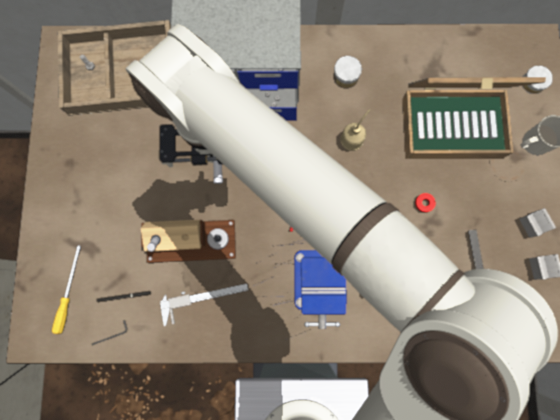

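View pics/scene20.png

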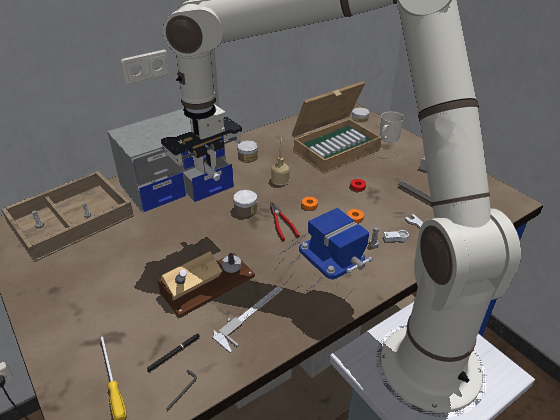

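```bash
python3 -c "
from h import *
crop('pics/top20.png',190,140,250,200,10,'pics/t20.png')
a=(170+279/6-.42,90+521/6-.42)
print(cross(a,(218,178)),onplug(*a,[639.4,179.9,239]))
status()"
```

```text
(array([593.17399491, 175.53630964, 234.86695085]), np.float64(2.150068307884381)) [586.62342619 177.68800618 239.11106392]
t 28.1 pos [639.6 180.  231.6] x [-0.042  0.999  0.   ] y [-0.001 -0.    -1.   ] z [-0.999 -0.042  0.001] w 16.9 F [-0.3 -0.5 -0.7] q [ 0.36  0.73 -1.08  1.49  0.66  1.31  0.83]
```

View pics/t20.png

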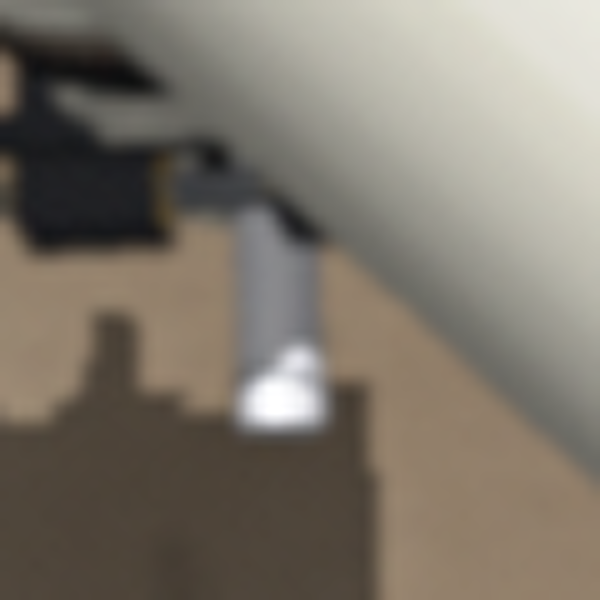

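```bash
python3 -m handwheel '[[[0,0,0],0],[[0,0,0],0],[[0,0,0],0],[[0,0,0],0],[[0,0,0],0],[[0,0,0],0],[[0,0,0],0],[[0,0,0],0],[[0,0,0],0],[[0,0,0],0],[[0,0,0],0],[[0,0,0],0]]' 0 45; python3 -c "
from h import *
status()
p,d=ctrl.camera('scene');a=p[:,:,::-1];cv2.imwrite('pics/scene21.png',a)
b=cv2.imread('pics/scene20.png');print('changed px near plug',(np.abs(a.astype(int)-b)[150:200,195:235].sum(2)>60).sum())
c0=cv2.imread('pics/scene7.png')
crop('pics/scene21.png',150,225,270,315,6,'pics/s21.png')"
```

```text
time_s: 29.3
position: [639.8, 180.1, 232.2]
ee_rot: [-0.489, 0.489, 0.51, -0.51]
contact_force: [0.0, -0.7, -2.3]
width: 17.0
t 29.3 pos [639.8 180.1 232.2] x [-0.042  0.999  0.   ] y [ 0.  0. -1.] z [-0.999 -0.042 -0.   ] w 17.0 F [ 0.  -0.7 -2.3] q [ 0.36  0.73 -1.08  1.49  0.66  1.31  0.83]
changed px near plug 43
```

View pics/s21.png

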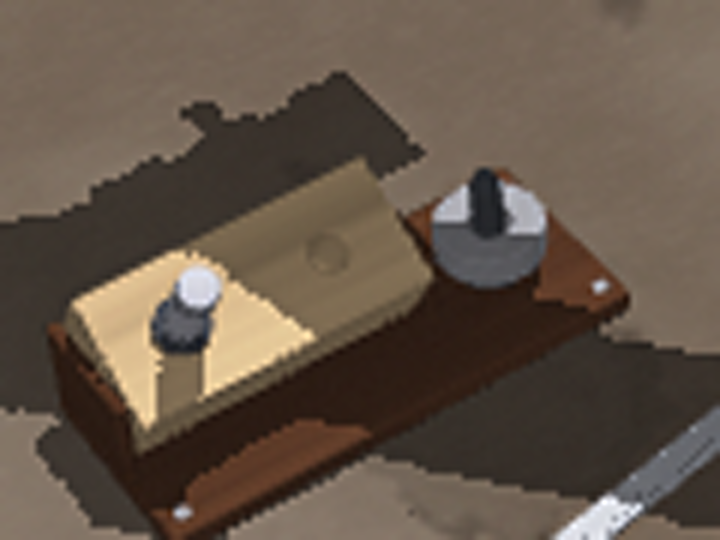

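```bash
python3 -c "
from h import *
ctrl.finish_job();status()"
```

```text
the job is handed in; nothing more can be done
the job is handed in; nothing more can be done
```

The ring gauge is on its seat round the post, and the long plug gauge was being held up level when I handed the job in at about 29 s of the 72 s allowed. The hand-in gives no verdict.

**Ring:** I picked up the bare steel ring and lowered it round the post with no added force. The wrist force rose from about -2.3 N to about 0 when it reached the seat, and then I let go. The last pictures show it lying flat round the post.

**Long plug:** I drew it out along its bore and carried it to clear bench behind the rack. Swinging it level in the fingers against the bench only partly worked, because it slid up in the pads and stayed about 20 to 35° off level. I let it drop flat between slightly opened fingers, gripped it again near its centre of mass and lifted it. That gave a level hold.

**Last checks:**
- **Height:** the handle is about 240 mm above the bench.
- **Grip:** 45 N set, with the fingers stopped at 17 mm on the handle.
- **Level:** the two ways of measuring the handle end disagreed by about 4 mm (235 and 239 mm). That puts the tilt at roughly 2 to 7°, within the 15° limit.
- **Stillness:** a second picture 1.2 s later showed a small change near the plug (43 pixels). I put that down to the arm settling by about 1 mm and did not check it further.
- **Other things:** the short plug stands in its bore. The tin and pliers look unmoved. The bolt was last checked only by eye, in the overall view.

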